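Start the clamp knob on a sample carrier

ROBOT

A 6-joint arm with a two-finger parallel gripper is mounted at the origin on the work surface. World frame = base frame: x ahead of the robot, y to its left, z up, the work surface at z = 0. Lengths are in mm, angles in rad, forces in N, time in s.
With the tool pointing down it reaches from about 350 to 775 mm from the base axis. Payload 7.3 kg.
Tool frame: the origin (TCP) lies at the very end of the fingers, on their centre line; the grasp point (between the pads) lies 19 mm behind it; z points along the fingers, y is the line along which they close (so a half turn about z gives the same grasp; the last joint's range is limited). The gripper opens to 92 mm and grips with 3 to 60 N. Pads are 19 mm wide; open, the fingers measure 130 mm over their backs; the gripper's body (75 mm by 190 mm) begins 47 mm behind the grasp point.
Start: joints at [1.129, 0.342, 1.524, -0, 1.275, -0.146], TCP at [153.025, 502.223, 226.741] pointing down, gripper open.
Joint ranges: [-2.53, 2.53], [-0.77, 2.02], [0.04, 2.7], [-1, 4.14], [0.28, 2.66], [-3.11, 3.11]. Speed limits (rad/s): [2.57, 2.57, 3.14, 3.14, 3.14, 3.14].

INTERFACE

Orientations are given as [roll, pitch, yaw] about the fixed x, y, z axes, in that order (R = Rz(yaw) Ry(pitch) Rx(roll)).
In Python, from plant import bot gives the robot as it stands.
- The arm moves only by the tool jog_arm, never from a script. Its argument "targets" is a list of rows, each an object with "xyz": the shift along the tool's x, y, z as a fraction of full scale, a list of three; "spin": the turn about the tool's z as a fraction of full scale. In form: [{"xyz": [x, y, z], "spin": spin}, ...]. A call has exactly 10 rows; each row shifts and turns the commanded pose from where the row before left it, along the tool's axes as they then stand; what a row does not reach is not made up. Full scale, the value 1, is 80 mm for a shift and 0.1 rad for a turn. A row lasts 1/8 s, in which the tool goes at most 62.5 mm and 10.7 degrees, less where a joint would pass 70% of its speed; a pose out of reach is approached as far as the arm can. A call with a number of a shift or a turn outside -1 to 1 is refused whole. A call with a gripper value outside its range is refused whole. "gripper" is the opening in per cent of the stroke, from 0 (shut) to 100 (fully open), set as the call begins (left out, the last holds). The fingers move at their own pace and stop on an object; the grip force is fixed at half the most. Time passes only in rows, so rows that do not move let the fingers close, or fill a call up. It gives the time, the measured TCP pose, the force, the opening and the grip force at its end, in the units of the state.
- bot.get_obs(): the state, without advancing time (a new reading comes with each control period).
- bot.capture(name): name is "side" or "top"; returns the picture (384x512x3 uint8, blue, green, red); there is no depth.
- bot.get_calibration(name): a dict with "vfov" (degrees; the focal length in pixels is half the picture's height over the tangent of half this angle, whatever the lens; pixels are square), "cx", "cy" (the principal point, pixels), "k1" (the pictures are not rectified: a ray, as slopes to the right and down, at radius r is drawn at 1 + k1 r^2 times it, then the intrinsics apply), "eye" and "rotation" of the camera in the world. Camera axes: x right, y down, z forward; pixel columns grow to the right and rows downward; lengths in mm; the calibration is good to about 2 mm. A picture is of the moment at which its call begins. get_calibration takes no time and is no camera call.
- bot.close_job(): hands the job in; it is judged then, once.
The state is a dict: "time": time; "joint_positions": joint angles; "dq": joint speeds; "tau": joint torques, N m; "tool_pos": TCP position; "tcp_rot": TCP orientation; "contact_force": force on the tool from outside, world axes, zero at the start; "moment": the same for the moment, N m; "grip_width": finger opening in mm; "finger_force": force on a finger pad.
Only numpy, scipy, OpenCV 4.12 (cv2) and the standard library are available. Lean on these libraries where they do the work, as an engineer would, in place of code of your own. Each camera call takes 0.05 s, during which the arm holds its last target. There are 200 camera calls.

TASK

The four-lobed knob on the clamp of the loaded sample carrier is standing high on its stud and has not caught the thread. Turn it backwards (counter-clockwise seen from above) until it drops about 10 mm onto the start of the thread, then forwards (clockwise) about a fifth of a turn, so that it stays down and is cleanly started, and let go. Do not turn it further forwards while it is still high, and leave the round knob of the empty carrier as it is.

Things in the scene. Friction and masses are not known exactly. Their poses are not given: they have to be found in the camera images.
- star_grip (a point): Black cross-shaped clamp knob of the loaded carrier (fixed metal plate, white tubes): point on its upright axis at mid-height of the lobes, moving with it; 84 mm above the bench while high. Lobes: two crossed bars along its x and y, 52 mm end to end, 17 wide, 18 tall; grip across opposite ends. Below: sleeve 38 mm wide; steel clamp arm, top 46 mm above the bench, nothing else higher near.
- star (a joint): Turn of that knob, rad, growing clockwise from above (forwards). Starts at 0.65 to 0.95, on top of the thread's first flight, which covers values over 0.5. Below 0.3 it is clear and can drop: 55 degrees back is enough from any start. Stops at -0.35 and 1.9. Turns freely (0.03 N m) above the flight and, once dropped, under it.
- star_drop (a joint): How far that knob has dropped, m: 0 high (start), 0.010 down at the thread. It (130 g) falls by its own weight when free; a gripper that holds it fast holds it up, so lower the hand 10 mm with it once it is turned back. Dropped and turned past 0.65 it is caught under the flight, and neither rises more than 2 mm nor sinks further.
- round_knob (a joint): Turn (rad, 0 at the start, clockwise from above positive) of the smooth round black knob, 52 mm across, top 83 mm above the bench, on the similar empty carrier alongside. Already tight and to be left alone, though it turns if touched. Which carrier is on the left varies.
Not all that is in view belongs to the job. Leave any green or purple look-alike of the part that bears star_grip alone.

How it is judged (in metres and radians):
On the way:
1. the four-lobed knob has been turned back and has dropped onto the start of the thread (value of joint star_drop above 0.0075 m and value of joint star below 0.45 rad), for 0.1 s.
At the end, for the whole second after the job is handed in: The four-lobed knob is down (dropped more than 7.5 mm) and turned forwards past 0.65 rad on its joint, caught under the flight (value of joint star_drop above 0.0075 m and value of joint star above 0.65 rad); the robot touches nothing.
It fails at once if the knob is forced further forwards (past 1.2 rad) while still high: cross-threaded (value of joint star above 1.2 rad and value of joint star_drop below 0.005 m).
It fails at once if the round knob is turned by more than 0.3 rad (value of joint round_knob above 0.3 rad or value of joint round_knob below -0.3 rad).
It also fails if it takes over 32 s, if anything falls off the work surface, if the arm or the gripper's body presses on something with over 40 N, if the wrist force passes 120 N, or if a joint passes its speed limit or range.

## Working session

There is one attempt and no reset: what is moved stays moved. The work goes in short steps, Python scripts to look and compute and a tool call to move; the robot and the scene stay as the last step left them, time stands still between calls to the robot, and variables do not carry over. Pictures are saved under pics/ and viewed, at most 10 in all, crops included, and the job is handed in when it is done.

Besides the shell and the picture viewer there is one more tool, called after "Emit:" as name(argument=value, ...) on one line, values as JSON. jog_arm: Moves the arm, as the interface text tells. Shift numbers are shares of 80 mm and turn numbers shares of 0.1 rad, none past 1 either way. Its arguments: {"type":"object","properties":{"targets":{"type":"array","items":{"type":"object","properties":{"xyz":{"type":"array","items":{"type":"number"}},"spin":{"type":"number"}}}},"gripper":{"type":"number"}},"required":["targets"]}

```bash
mkdir -p pics; python3 - <<'E'
from plant import bot
import cv2
for n in("top","side"):
    cv2.imwrite(f"pics/{n}0.png",bot.capture(n)); print(n,bot.get_calibration(n))
o=bot.get_obs();print(o['time'],o['tool_pos'],o['tcp_rot'],o['grip_width'])
E
```

```text
top {'vfov': 57.73322594300008, 'cx': 260.55800279352, 'cy': 191.99380894717686, 'k1': -0.07704989673881951, 'eye': array([256.22984782, -17.30462022, 890.19965515]), 'rotation': array([-2.93571324, -0.00311109, -1.35277264])}
side {'vfov': 57.90101892064148, 'cx': 253.39517904285776, 'cy': 189.4876659981429, 'k1': -0.06564648850621688, 'eye': array([ 299.71534183, -565.70384138,  734.94744932]), 'rotation': array([-2.41994788e+00,  9.07677246e-04, -2.03018507e-01])}
0.1 [152.86527151 501.89152159 226.12645736] [-3.14025585e+00 -1.75867291e-04  2.84579646e+00] 91.55147640281571
```

View pics/top0.png

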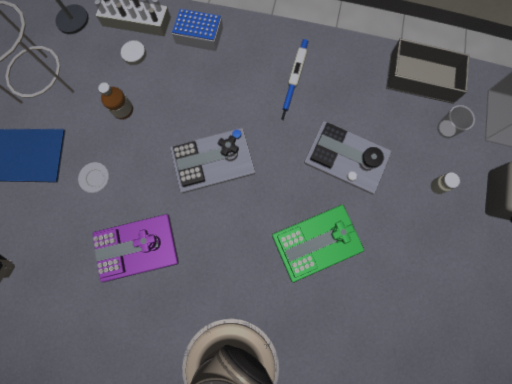

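View pics/side0.png

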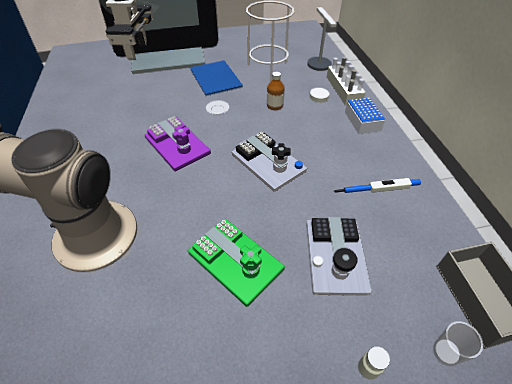

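The loaded carrier's star knob is at about (229,147) in the top picture and (282,151) in the side one. The round knob is at (373,157) in the top picture. Next I'll enlarge and triangulate.

```bash
cat > h.py <<'E'
import numpy as np,cv2
from scipy.spatial.transform import Rotation as R
from plant import bot
def cam(n):
    c=bot.get_calibration(n);f=192/np.tan(np.radians(c['vfov']/2))
    return c,f,R.from_euler('xyz',c['rotation']).as_matrix()
def ray(n,uv):
    c,f,M=cam(n);d=(np.array(uv,float)-[c['cx'],c['cy']])/f
    s=d.copy()
    for _ in range(20): s=d/(1+c['k1']*(s@s))
    return np.array(c['eye']),M@np.r_[s,1]
def plane(n,uv,z):
    e,d=ray(n,uv);return e+d*(z-e[2])/d[2]
def proj(n,p):
    c,f,M=cam(n);q=M.T@(np.array(p)-c['eye']);s=q[:2]/q[2]
    return s*(1+c['k1']*(s@s))*f+[c['cx'],c['cy']]
E
python3 - <<'E'
from h import *
t=cv2.imread('pics/top0.png');s=cv2.imread('pics/side0.png')
a=cv2.resize(t[125:175,204:254],None,fx=8,fy=8,interpolation=cv2.INTER_CUBIC)
b=cv2.resize(s[130:180,257:307],None,fx=8,fy=8,interpolation=cv2.INTER_CUBIC)
cv2.imwrite('pics/z0.png',np.hstack([a,b]))
print(plane('top',(229,146),84),plane('side',(282,151),84))
E
```

```text
[516.22520206 116.46748359  84.        ] [520.93548456 118.61577045  84.        ]
```

View pics/z0.png

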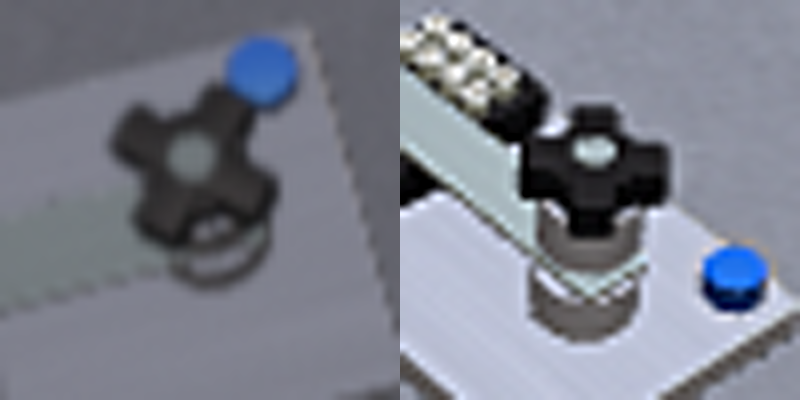

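The enlarged view shows the stud cap at top (228.0,144.6) and side (281.4,148.8). The lobe ends in the top crop are at about (128,130), (224,97), (158,222) and (262,195).

```bash
python3 - <<'E'
from h import *
for z in (90,93,96): print(z,plane('top',(228,144.6),z),plane('side',(281.4,148.75),z))
L=[plane('top',(204+u/8,125+v/8),93)[:2] for u,v in((128,130),(224,97),(262,195),(158,222))]
L=np.array(L);print(L,L.mean(0))
for i in(0,1):
    d=L[i]-L[i+2];print(np.degrees(np.arctan2(d[1],d[0])),np.hypot(*d))
s=[plane('side',(257+(u-400)/8,130+v/8),93)[:2] for u,v in((595,108),(660,160),(593,222),(528,165))]
s=np.array(s);print(s.mean(0))
for i in(0,1):
    d=s[i]-s[i+2];print(np.degrees(np.arctan2(d[1],d[0])),np.hypot(*d))
# plate edge in the top view
for p in((170,152),(243,130),(254,170),(180,190)):print(plane('top',p,10))
E
```

```text
90 [517.23766683 118.6808421   90.        ] [519.62312839 121.54641878  90.        ]
93 [516.25913172 118.17102385  93.        ] [518.60021814 118.34964549  93.        ]
96 [515.28059661 117.6612056   96.        ] [517.57730788 115.1528722   96.        ]
[[520.39380559 139.10558598]
 [536.91650469 113.22350473]
 [509.0404458   94.7582426 ]
 [494.03624378 123.25995931]] [515.09674997 117.58682315]
75.64013009593361 45.77756702821491
-13.17337535524861 44.03915526009203
[516.5089312  111.93708392]
74.6063507470524 57.87199645831611
-8.388611765762377 45.4415570284713
[490.1429012  278.45069101  10.        ]
[592.27959275 102.68833774  10.        ]
[489.97525669  49.25422659  10.        ]
[396.12083415 224.89687625  10.        ]
```

Emit:
jog_arm(targets=[{"xyz":[-0.575,-0.327,0]},{"xyz":[-0.575,-0.327,0]},{"xyz":[-0.575,-0.327,0]},{"xyz":[-0.575,-0.327,0]},{"xyz":[-0.575,-0.327,0]},{"xyz":[-0.575,-0.327,0]},{"xyz":[-0.575,-0.327,0]},{"xyz":[-0.575,-0.327,0]},{"xyz":[-0.575,-0.327,0]},{"xyz":[-0.575,-0.327,0],"spin":-0.5}], gripper=100)

```text
invalid input
```

Emit:
jog_arm(targets=[{"xyz":[-0.575,-0.327,0],"spin":0},{"xyz":[-0.575,-0.327,0],"spin":0},{"xyz":[-0.575,-0.327,0],"spin":0},{"xyz":[-0.575,-0.327,0],"spin":0},{"xyz":[-0.575,-0.327,0],"spin":0},{"xyz":[-0.575,-0.327,0],"spin":0},{"xyz":[-0.575,-0.327,0],"spin":0},{"xyz":[-0.575,-0.327,0],"spin":0},{"xyz":[-0.575,-0.327,0],"spin":0},{"xyz":[-0.575,-0.327,0],"spin":-0.5}], gripper=100)

```text
time: 1.35
tool_pos: [517.6, 116.4, 226.4]
tcp_rot: [3.142, -0.001, 2.897]
contact_force: [0.1, 0.9, 0.5]
grip_width: 92.2
finger_force: 0.0
```

Emit:
jog_arm(targets=[{"xyz":[0.017,0.017,0.3],"spin":0},{"xyz":[0,0,0.4],"spin":0},{"xyz":[0,0,0.4],"spin":0},{"xyz":[0,0,0.3],"spin":0},{"xyz":[0,0,0.1],"spin":0},{"xyz":[0,0,0],"spin":0},{"xyz":[0,0,0],"spin":0},{"xyz":[0,0,0],"spin":0},{"xyz":[0,0,0],"spin":0},{"xyz":[0,0,0],"spin":0}])

```text
time: 2.6
tool_pos: [515.9, 119.6, 107.0]
tcp_rot: [3.141, 0.0, 2.896]
contact_force: [-0.1, 0.1, 0.3]
grip_width: 91.4
finger_force: 0.0
```

```bash
python3 - <<'E'
from h import *
s=bot.capture('side');t=bot.capture('top')
o=bot.get_obs();p=o['tool_pos'];print(p,o['tcp_rot'])
print(proj('side',p),proj('top',p))
a=cv2.resize(s[110:180,247:317],None,fx=6,fy=6,interpolation=cv2.INTER_CUBIC)
b=cv2.resize(t[110:180,190:250],None,fx=6,fy=6,interpolation=cv2.INTER_CUBIC)
cv2.imwrite('pics/z1.png',np.hstack([a,b]))
E
```

```text
[515.82732117 119.56423795 106.81588494] [3.14144508e+00 1.45795550e-04 2.89579149e+00]
[280.5988653  144.80190933] [226.87574751 142.68775249]
```

View pics/z1.png

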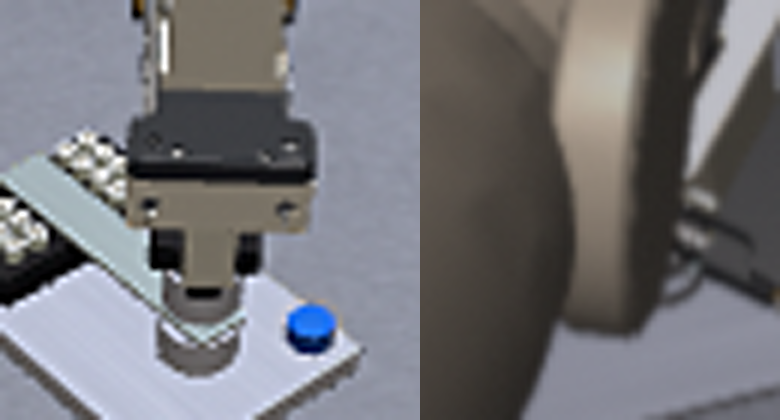

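The side crop shows the fingers straddling the knob centrally, with the lobes visible evenly on both sides at crop x of about 155 and 255. The top view is blocked by the arm. Descending.

Emit:
jog_arm(targets=[{"xyz":[-0.01,-0.015,0.1],"spin":0},{"xyz":[0,0,0.1],"spin":0},{"xyz":[0,0,0.1],"spin":0},{"xyz":[0,0,0.1],"spin":0},{"xyz":[0,0,0.1],"spin":0},{"xyz":[0,0,0],"spin":0},{"xyz":[0,0,0],"spin":0},{"xyz":[0,0,0],"spin":0},{"xyz":[0,0,0],"spin":0},{"xyz":[0,0,0],"spin":0}])

```text
time: 3.95
tool_pos: [516.4, 118.2, 66.9]
tcp_rot: [3.141, 0.0, 2.896]
contact_force: [-0.4, 0.2, -0.0]
grip_width: 91.8
finger_force: 0.0
```

Emit:
jog_arm(targets=[{"xyz":[0,0,0],"spin":0},{"xyz":[0,0,0],"spin":0},{"xyz":[0,0,0],"spin":0},{"xyz":[0,0,0],"spin":0},{"xyz":[0,0,0],"spin":0},{"xyz":[0,0,0],"spin":0},{"xyz":[0,0,0],"spin":0},{"xyz":[0,0,0],"spin":0},{"xyz":[0,0,0],"spin":0},{"xyz":[0,0,0],"spin":0}], gripper=50)

```text
time: 5.2
tool_pos: [516.8, 120.4, 67.1]
tcp_rot: [3.138, 0.001, 2.896]
contact_force: [1.7, 11.0, 0.7]
grip_width: 52.2
finger_force: 30.0
```

The grip is good (52.2 mm). The 11 N side force says the knob axis is about 2 mm further along +y, so I'll correct for that and turn back.

Emit:
jog_arm(targets=[{"xyz":[0,0.028,0],"spin":0},{"xyz":[0,0,0],"spin":-1},{"xyz":[0,0,0],"spin":-1},{"xyz":[0,0,0],"spin":-1},{"xyz":[0,0,0],"spin":-1},{"xyz":[0,0,0],"spin":-1},{"xyz":[0,0,0],"spin":-1},{"xyz":[0,0,0],"spin":-1},{"xyz":[0,0,0],"spin":-1},{"xyz":[0,0,0],"spin":-1}])

```text
time: 6.45
tool_pos: [517.3, 119.9, 66.6]
tcp_rot: [-3.141, 0.0, -2.484]
contact_force: [0.6, -1.2, -1.7]
grip_width: 51.6
finger_force: 30.0
```

Emit:
jog_arm(targets=[{"xyz":[0,0,0.025],"spin":0},{"xyz":[0,0,0.025],"spin":0},{"xyz":[0,0,0.025],"spin":0},{"xyz":[0,0,0.025],"spin":0},{"xyz":[0,0,0.025],"spin":0},{"xyz":[0,0,0],"spin":0},{"xyz":[0,0,0],"spin":0},{"xyz":[0,0,0],"spin":0},{"xyz":[0,0,0],"spin":0},{"xyz":[0,0,0],"spin":0}])

```text
time: 7.7
tool_pos: [517.4, 120.1, 57.4]
tcp_rot: [-3.14, 0.001, -2.487]
contact_force: [0.8, -5.0, 5.9]
grip_width: 51.8
finger_force: 30.0
```

Emit:
jog_arm(targets=[{"xyz":[0,0,0],"spin":0},{"xyz":[0,0,0],"spin":0},{"xyz":[0,0,0],"spin":0},{"xyz":[0,0,0],"spin":0},{"xyz":[0,0,0],"spin":0},{"xyz":[0,0,0],"spin":0},{"xyz":[0,0,0],"spin":0},{"xyz":[0,0,0],"spin":0},{"xyz":[0,0,0],"spin":0},{"xyz":[0,0,0],"spin":0}], gripper=70)

```text
time: 8.95
tool_pos: [516.9, 120.4, 56.7]
tcp_rot: [3.142, 0.0, -2.487]
contact_force: [-0.0, -0.5, 0.1]
grip_width: 64.0
finger_force: 0.0
```

```bash
python3 - <<'E'
from h import *
s=bot.capture('side')
o=bot.get_obs();print(o['tool_pos'],o['contact_force'],proj('side',(517,119.5,93)),proj('side',(517,119.5,83)))
cv2.imwrite('pics/z2.png',cv2.resize(s[120:180,247:317],None,fx=8,fy=8,interpolation=cv2.INTER_CUBIC))
E
```

```text
[516.86196357 120.37689617  56.73020487] [ 0.40971947 -0.62340976  0.30850641] [280.73106453 148.55336999] [280.52428669 151.24930827]
```

View pics/z2.png

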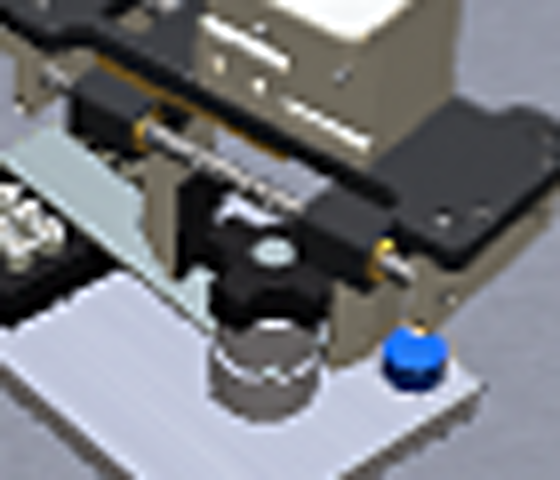

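The stud cap is now at side pixel (281.4,151.2), 2.5 px lower than before. That matches a drop of about 10 mm, and the knob sits on the sleeve. Regripping and turning forwards.

Emit:
jog_arm(targets=[{"xyz":[0,0,0],"spin":0},{"xyz":[0,0,0],"spin":0},{"xyz":[0,0,0],"spin":0},{"xyz":[0,0,0],"spin":0},{"xyz":[0,0,0],"spin":0},{"xyz":[0,0,0],"spin":0},{"xyz":[0,0,0],"spin":0},{"xyz":[0,0,0],"spin":0},{"xyz":[0,0,0],"spin":0},{"xyz":[0,0,0],"spin":0}], gripper=50)

```text
time: 10.25
tool_pos: [516.9, 120.3, 56.8]
tcp_rot: [-3.141, 0.0, -2.487]
contact_force: [1.7, -0.7, 0.4]
grip_width: 51.9
finger_force: 30.0
```

Emit:
jog_arm(targets=[{"xyz":[0,0,0],"spin":1},{"xyz":[0,0,0],"spin":1},{"xyz":[0,0,0],"spin":1},{"xyz":[0,0,0],"spin":1},{"xyz":[0,0,0],"spin":1},{"xyz":[0,0,0],"spin":1},{"xyz":[0,0,0],"spin":1},{"xyz":[0,0,0],"spin":1},{"xyz":[0,0,0],"spin":1},{"xyz":[0,0,0],"spin":1}])

```text
time: 11.5
tool_pos: [516.8, 121.2, 56.7]
tcp_rot: [3.14, -0.0, 2.792]
contact_force: [0.3, 2.7, 0.7]
grip_width: 51.9
finger_force: 30.0
```

Emit:
jog_arm(targets=[{"xyz":[0,0,0],"spin":1},{"xyz":[0,0,0],"spin":1},{"xyz":[0,0,0],"spin":0.6},{"xyz":[0,0,0],"spin":0},{"xyz":[0,0,0],"spin":0},{"xyz":[0,0,0],"spin":0},{"xyz":[0,0,0],"spin":0},{"xyz":[0,0,0],"spin":0},{"xyz":[0,0,0],"spin":0},{"xyz":[0,0,0],"spin":0}])

```text
time: 12.75
tool_pos: [517.0, 121.4, 56.8]
tcp_rot: [3.14, -0.0, 2.537]
contact_force: [1.3, 5.9, -0.6]
grip_width: 51.7
finger_force: 30.0
```

Emit:
jog_arm(targets=[{"xyz":[0,0,0],"spin":0},{"xyz":[0,0,0],"spin":0},{"xyz":[0,0,0],"spin":0},{"xyz":[0,0,0],"spin":0},{"xyz":[0,0,0],"spin":0},{"xyz":[0,0,0],"spin":0},{"xyz":[0,0,0],"spin":0},{"xyz":[0,0,0],"spin":0},{"xyz":[0,0,0],"spin":0},{"xyz":[0,0,0],"spin":0}], gripper=100)

```text
time: 14.0
tool_pos: [516.8, 120.4, 56.7]
tcp_rot: [3.141, -0.0, 2.536]
contact_force: [0.7, 0.2, 0.1]
grip_width: 92.2
finger_force: 0.0
```

Emit:
jog_arm(targets=[{"xyz":[0,0,-0.1],"spin":0},{"xyz":[0,0,-0.2],"spin":0},{"xyz":[0,0,-0.3],"spin":0},{"xyz":[0,0,-0.4],"spin":0},{"xyz":[0,0,-0.4],"spin":0},{"xyz":[0,0,-0.4],"spin":0},{"xyz":[0,0,-0.4],"spin":0},{"xyz":[0,0,0],"spin":0},{"xyz":[0,0,0],"spin":0},{"xyz":[0,0,0],"spin":0}])

```text
time: 15.25
tool_pos: [516.3, 120.3, 231.9]
tcp_rot: [-3.141, -0.001, 2.536]
contact_force: [-0.2, 0.5, 0.2]
grip_width: 91.8
finger_force: 0.0
```

```bash
python3 - <<'E'
from h import *
s=bot.capture('side')
o=bot.get_obs();print(o['time'],o['tool_pos'],o['contact_force'])
cv2.imwrite('pics/z3.png',cv2.resize(s[120:180,247:317],None,fx=8,fy=8,interpolation=cv2.INTER_CUBIC))
E
```

```text
15.3 [516.30127765 120.29097683 231.82274579] [-0.12120554  0.31812404 -0.25340405]
```

View pics/z3.png

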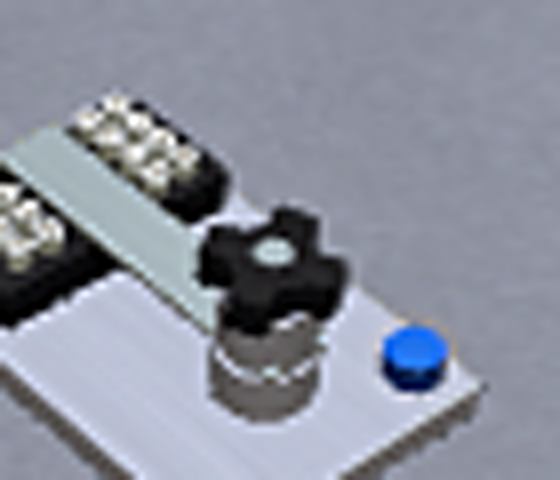

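The knob is still down, with its cap at crop (273,250), the same row as after the drop. It has turned clockwise past its starting orientation and the hand is clear, so I'm handing in.

```bash
python3 -c "
from plant import bot
print(bot.close_job())"
```

```text
the job is handed in; nothing more can be done
None
```

I turned the four-lobed knob back about 0.9 rad, it dropped about 10 mm onto the thread, and I turned it forwards about 1.26 rad; the last picture shows it still down after release. I never went near the round knob and handed the job in at about 15 s; no verdict was returned.

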